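Release the latched key on the measuring machine's control desk

ROBOT

A 6-joint arm with a two-finger parallel gripper is mounted at the origin on the work surface. World frame = base frame: x ahead of the robot, y to its left, z up, the work surface at z = 0. Lengths are in m, angles in rad, forces in N, time in s.
With the tool pointing down it reaches from about 0.3 to 0.775 m from the base axis. Payload 14.6 kg.
Tool frame: the origin (TCP) lies on the centre line of the jaws, within the pads' length; the fingertips stand 25 mm ahead of it and the grasp point (between the pads) lies 6 mm ahead of it (ctrl.tip_reach is the distance from the TCP to the fingertips, in m); z points along the fingers, y is the line along which they close (so a half turn about z gives the same grasp; the last joint's range is limited). The gripper opens to 94 mm and grips with 3 to 60 N. Pads are 16 mm wide; open, the fingers measure 119 mm over their backs; the gripper's body (75 mm by 177 mm) begins 78 mm behind the grasp point.
Start: joints at [-1.351, 0.3, 1.521, -0, 1.321, -0.067], TCP at [0.156, -0.528, 0.23] pointing down, gripper open.
Joint ranges: [-3.03, 3.03], [-0.79, 2.21], [0.23, 2.52], [-1.04, 4.18], [0, 3.07], [-2.55, 2.55]. Speed limits (rad/s): [2.22, 2.22, 2.57, 3.14, 3.14, 3.14].

INTERFACE

Orientations are given as [roll, pitch, yaw] about the fixed x, y, z axes, in that order (R = Rz(yaw) Ry(pitch) Rx(roll)).
In Python, from station import ctrl gives the robot as it stands. The module is installed in compiled form; this text tells all that it offers.
- The arm moves only by the tool apply_moves, never from a script. Its argument "deltas" is a list of rows, each a list of 7 numbers: the closure in counts, from 0 (fully open) to 255 (shut), then the shift along the world's x, y, z in cm, then the turn, a rotation vector about the world's x, y, z in rad. In form: [[jaw, tx, ty, tz, ax, ay, az], ...]. A call has 1 to 10 rows; each row shifts and turns the commanded pose from where the row before left it; what a row does not reach is not made up. A row lasts 1/10 s, in which the tool goes at most 50 mm and 8.59 degrees, less where a joint would pass 70% of its speed; a pose out of reach is approached as far as the arm can. A call with a gripper value outside its range is refused whole. The fingers move at their own pace and stop on an object; "grip_force" is the grip in N (left out, the last holds). Time passes only in rows, so rows that do not move let the fingers close. It gives the time, the measured TCP pose, the force, the opening and the grip force at its end, in the units of the state.
- ctrl.get_obs(): the state, without advancing time (a new reading comes with each control period).
- ctrl.camera(name): name is "side" or "top" or "wrist"; returns a dict with "img" (400x640x3 uint8, red, green, blue), "K" (3x3 intrinsics, pixels), "k1" (the pictures are not rectified: a ray, as slopes to the right and down, at radius r is drawn at 1 + k1 r^2 times it, then the intrinsics apply), "pose" (4x4, takes a point from camera to world coordinates); the wrist camera has in their place "hand_eye" (4x4, takes a point from camera to tool coordinates, whose origin is the TCP and whose axes are the flange's). Camera axes: x right, y up, looking along -z (the intrinsics and any distortion apply to the point x, -y, -z); pixel columns grow to the right and rows downward; lengths in m; the calibration is good to about 2 mm. A picture is of the moment at which its call begins: read the wrist's pose just before it. There is no depth.
- ctrl.hand_in(): hands the job in; it is judged then, once.
The state is a dict: "time_s": time; "qpos": joint angles; "joint_vel": joint speeds; "tau": joint torques, N m; "ee_pos": TCP position; "eef_rot": TCP orientation; "force": force on the tool from outside, world axes, zero at the start; "moment": the same for the moment, N m; "grip_width": finger opening in m; "grip_force": force on a finger pad.
Only numpy, scipy, OpenCV 4.12 (cv2) and the standard library are available. Lean on these libraries where they do the work, as an engineer would, in place of code of your own. Each camera call takes 0.05 s, during which the arm holds its last target. There are 200 camera calls.

TASK

One of the four grey keys on the measuring machine's control desk has been left latched down. With a fingertip, tap all four lightly, one after another from the end next to the red stop button, to feel which one it is, and only then press that key right down and let go, so that all four keys stand up. Do not press any other key in while it is still down, do not press the red stop button, and leave the loose things around the desk where they are.

Things in the scene. Friction and masses are not known exactly. Their poses are not given: they have to be found in the camera images.
- desk: control desk, fixed: black box 150 x 350 x 40 mm, white rim, dark top. Origin: centre of its underside on the table; z up, y along the key row to the end with the red stop button (robot's left), x to its far side; turned at most 0.4 rad from the robot's axes. On top at x = -20 mm: stop button (y = +138 mm), four keys, black knob 22 mm high, 26 mm wide (y = -138 mm). Coloured flat pads do nothing
- place_1 (a point): the middle of the first place of the key row, counted from the red stop button, on the desk's top face 40 mm above the table; the places are 50 mm apart along desk y. A key there has its top 14 mm above this point when up, 9 mm above it when latched, 5 mm above it when pressed to its stop
- place_2 (a point): the middle of the second place of the key row, counted from the red stop button, on the desk's top face 40 mm above the table; the places are 50 mm apart along desk y. A key there has its top 14 mm above this point when up, 9 mm above it when latched, 5 mm above it when pressed to its stop
- place_3 (a point): the middle of the third place of the key row, counted from the red stop button, on the desk's top face 40 mm above the table; the places are 50 mm apart along desk y. A key there has its top 14 mm above this point when up, 9 mm above it when latched, 5 mm above it when pressed to its stop
- place_4 (a point): the middle of the fourth place of the key row, counted from the red stop button, on the desk's top face 40 mm above the table; the places are 50 mm apart along desk y. A key there has its top 14 mm above this point when up, 9 mm above it when latched, 5 mm above it when pressed to its stop
- unit_a: one of the four identical key units, a 36 mm black surround with its key; origin in the middle of the key, on the desk's top face. Which unit sits in which place changes
- key_a (a joint): how far the grey key (26 x 26 mm) of unit_a is down, in m: 0 up, 0.009 at its stop. Exactly one key starts latched, at about 0.005. An up key is sprung: moves at 2 N, then 1.5 mm per N (8 N at the stop); beyond 0.006 it is switched on, a mistake while another is latched. The latched key is rigid to about 5 N; pressed past 0.0072 (7 N; go to the stop) its catch lets go, and when let go it rises to 0 and stays up
- unit_b: one of the four identical key units, a 36 mm black surround with its key; origin in the middle of the key, on the desk's top face. Which unit sits in which place changes
- key_b (a joint): how far the grey key (26 x 26 mm) of unit_b is down, in m: 0 up, 0.009 at its stop. Exactly one key starts latched, at about 0.005. An up key is sprung: moves at 2 N, then 1.5 mm per N (8 N at the stop); beyond 0.006 it is switched on, a mistake while another is latched. The latched key is rigid to about 5 N; pressed past 0.0072 (7 N; go to the stop) its catch lets go, and when let go it rises to 0 and stays up
- unit_c: one of the four identical key units, a 36 mm black surround with its key; origin in the middle of the key, on the desk's top face. Which unit sits in which place changes
- key_c (a joint): how far the grey key (26 x 26 mm) of unit_c is down, in m: 0 up, 0.009 at its stop. Exactly one key starts latched, at about 0.005. An up key is sprung: moves at 2 N, then 1.5 mm per N (8 N at the stop); beyond 0.006 it is switched on, a mistake while another is latched. The latched key is rigid to about 5 N; pressed past 0.0072 (7 N; go to the stop) its catch lets go, and when let go it rises to 0 and stays up
- unit_d: one of the four identical key units, a 36 mm black surround with its key; origin in the middle of the key, on the desk's top face. Which unit sits in which place changes
- key_d (a joint): how far the grey key (26 x 26 mm) of unit_d is down, in m: 0 up, 0.009 at its stop. Exactly one key starts latched, at about 0.005. An up key is sprung: moves at 2 N, then 1.5 mm per N (8 N at the stop); beyond 0.006 it is switched on, a mistake while another is latched. The latched key is rigid to about 5 N; pressed past 0.0072 (7 N; go to the stop) its catch lets go, and when let go it rises to 0 and stays up
- stop (a joint): travel of the red stop button (38 mm wide mushroom on a yellow collar), 0 is up, 0.006 pressed. It must not be pressed
- stop_top (a point): centre of the red stop button's top, 70 mm above the table
- ring_gauge: bystander, loose: steel ring, 60 mm across, 22 mm high; to be left where it is
- flange: bystander, loose: turned aluminium flange, 64 mm across, 34 mm high; to be left where it is
- vee_block: bystander, loose: dark steel slotted block 50 x 45 x 40 mm; to be left where it is
- gauge_block: bystander, loose: bright steel gauge block 35 x 9 x 30 mm standing on edge; to be left where it is
- cleaner: bystander, loose: small jar, 40 mm across, 85 mm high; to be left where it is
- screwdriver: bystander, loose: screwdriver 150 mm long, lying; to be left where it is
- pin_gauge: bystander, loose: steel pin 24 mm across, 50 mm high, standing; to be left where it is

How it is judged:
By the outcome, as a careful person would: the job done as asked, in the order asked, and still so for the second after the job is handed in, with the robot touching nothing.
It also fails if it takes over 50 s, if anything falls off the work surface, if the arm or the gripper's body presses on something with over 40 N, if the wrist force passes 120 N, or if a joint passes its speed limit or range.

## Working session

There is one attempt and no reset: what is moved stays moved. The work goes in short steps, Python scripts to look and compute and a tool call to move; the robot and the scene stay as the last step left them, time stands still between calls to the robot, and variables do not carry over. Pictures are saved under pics/ and viewed, at most 10 in all, crops included, and the job is handed in when it is done.

Besides the shell and the picture viewer there is one more tool, called after "Call:" as name(argument=value, ...) on one line, values as JSON. apply_moves: Moves the arm, as the interface text tells. Its arguments: {"type":"object","properties":{"deltas":{"type":"array"},"grip_force":{"type":"number"}},"required":["deltas"]}

```bash
mkdir -p pics
python3 - <<'E'
from station import ctrl
import cv2,numpy as np
o=ctrl.get_obs();print(o)
for n in("top","side"):
    c=ctrl.camera(n);cv2.imwrite(f"pics/{n}0.png",c["img"][:,:,::-1]);np.savez(f"{n}0.npz",**c)
    print(n,c["K"],c["k1"],c["pose"])
E
```

```text
{'time_s': 0.0, 'qpos': array([-1.35058940e+00,  3.00468053e-01,  1.52158731e+00,  7.45662796e-06,
        1.32069855e+00, -6.66079996e-02]), 'joint_vel': array([-0.00074067,  0.00019663,  0.00108767,  0.00187635, -0.00133996,
       -0.00236752]), 'tau': array([-2.08350255e-03, -5.31807554e+01, -3.52738094e+01,  7.07661593e-02,
        2.44112348e-02, -1.01505952e-04]), 'ee_pos': array([ 0.15553724, -0.52730289,  0.22988535]), 'eef_rot': array([-3.14043445e+00, -8.44982948e-05,  2.86813026e-01]), 'force': array([-0.31454619, -0.67121117, -0.16458936]), 'moment': array([-0.02521682, -0.00054495, -0.03478809]), 'grip_force': 0.0, 'grip_width': 0.09372697920241177}
top [[430.76016921   0.         317.04896836]
 [  0.         430.76016921 194.71139364]
 [  0.           0.           1.        ]] -0.030677832230978617 [[ 0.03079998  0.99855092 -0.04412961  0.50581065]
 [-0.99894147  0.02924281 -0.03550775  0.04381833]
 [-0.03416582  0.04517654  0.9983946   0.904403  ]
 [ 0.          0.          0.          1.        ]]
side [[491.86602736   0.         315.69808356]
 [  0.         491.86602736 205.70694067]
 [  0.           0.           1.        ]] 0.028717585797608306 [[-0.79759264  0.44743989 -0.40452878  0.15212524]
 [-0.603017   -0.60782194  0.5166459   0.5889691 ]
 [-0.01471348  0.6560107   0.75460816  0.88609321]
 [ 0.          0.          0.          1.        ]]
```

View pics/top0.png

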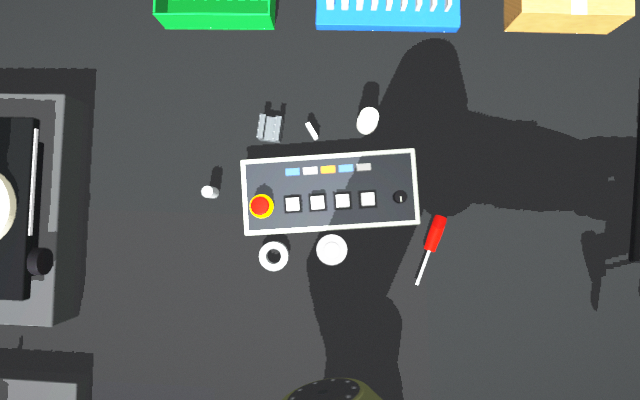

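View pics/side0.png

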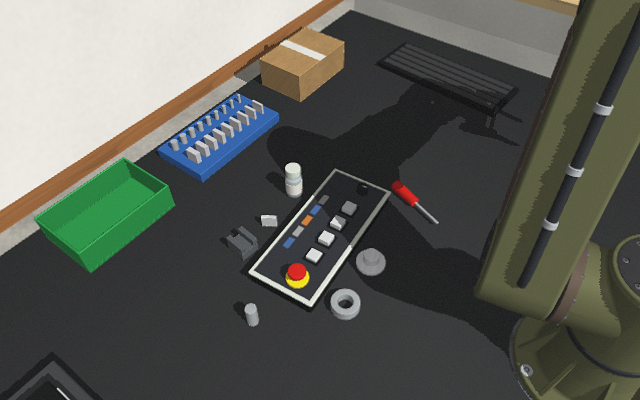

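The top view shows the stop button at (261,206), the keys near (292,204), (317,202), (343,200) and (368,198), and the knob at (400,197). The rim corners are near (242,160), (414,150), (419,223) and (246,234). The side view shows the same keys at (314,256), (327,239), (338,223) and (349,208), with the stop at (297,272). Next I'll fit the desk pose.

```bash
cat > h.py <<'E'
import numpy as np,cv2
def proj(P,c,pose=None):
    T=np.linalg.inv(c["pose"] if pose is None else pose);q=np.asarray(P)@T[:3,:3].T+T[:3,3]
    s=np.c_[q[:,0],-q[:,1]]/-q[:,2:3];s=s*(1+float(c["k1"])*(s**2).sum(1,keepdims=True))
    return s*[c["K"][0,0],c["K"][1,1]]+[c["K"][0,2],c["K"][1,2]]
def desk(p,L):
    c,s=np.cos(p[2]),np.sin(p[2]);L=np.asarray(L,float)
    return np.c_[p[0]+c*L[:,0]-s*L[:,1],p[1]+s*L[:,0]+c*L[:,1],L[:,2]]
C=[[.075,.175,.04],[.075,-.175,.04],[-.075,-.175,.04],[-.075,.175,.04]]
K=[[-.02,y,.0535] for y in(.075,.025,-.025,-.075)]
S=[[-.02,.138,.07]]
E
python3 - <<'E'
from h import *
from scipy.optimize import least_squares
t=dict(np.load("top0.npz"));s=dict(np.load("side0.npz"))
g=cv2.cvtColor(t["img"],cv2.COLOR_RGB2GRAY)
# rim quad
m=np.zeros_like(g);m[145:240,236:426]=(g[145:240,236:426]>140)*255
cs=max(cv2.findContours(m,0,2)[0],key=cv2.contourArea)
q=cv2.approxPolyDP(cv2.convexHull(cs),6,True)[:,0];print("quad",q)
def blobs(img,box,th):
    x0,y0,x1,y1=box;n,_,st,ce=cv2.connectedComponentsWithStats((img[y0:y1,x0:x1]>th).astype(np.uint8))
    return [(st[i,4],ce[i]+[x0,y0]) for i in range(1,n) if st[i,4]>40]
kb=sorted(blobs(g,(280,185,382,215),140),key=lambda b:b[1][0]);print(kb)
k=np.array([b[1] for b in kb])
h=cv2.cvtColor(t["img"],cv2.COLOR_RGB2HSV);r=((h[...,0]<8)|(h[...,0]>172))&(h[...,1]>150)&(h[...,2]>90)
r[:,:240]=0;r[:,285:]=0;st=np.argwhere(r).mean(0)[::-1];print("stop",st)
q=np.array(q,float);ct=np.array([q[np.argmin(abs(q-a).sum(1))] for a in([242,160],[414,150],[419,223],[246,234])])
def f(p,c,k,ct=None,st=None):
    e=[proj(desk(p,K),c)-k]
    if ct is not None:e+=[proj(desk(p,C),c)-ct-.0]
    if st is not None:e+=[proj(desk(p,S),c)-st]
    return np.vstack(e).ravel()
for nm,a in(("top",(t,k,ct,st)),("topkeys",(t,k)),("side",(s,np.array([[314,256],[327,239],[338,223],[349,208]],float)))):
    R=least_squares(f,[.48,.03,.1],args=a);print(nm,R.x,np.round(R.fun.reshape(-1,2),1).tolist())
    print(desk(R.x,K)[:,:2].round(4).tolist())
cv2.imwrite("pics/crop.png",np.hstack([cv2.resize(t["img"][150:240,236:426],None,fx=3,fy=3),cv2.resize(s["img"][160:310,240:400],(288,270))])[:,:,::-1][:,:800])
E
```

```text
quad [[414 149]
 [418 224]
 [244 234]
 [240 160]]
[(np.int32(194), array([292.20103093, 203.7628866 ])), (np.int32(857), array([308.65577596, 196.43640607])), (np.int32(199), array([316.98994975, 202.18090452])), (np.int32(192), array([342.10416667, 200.38541667])), (np.int32(189), array([367.57142857, 198.6031746 ]))]
stop [259.38367347 205.40816327]Traceback (most recent call last):
  File "<stdin>", line 23, in <module>
    return func(*args, **kwargs)
    vector_fun = VectorFunction(
        fun_wrapped,
    ...<6 lines>...
        workers=workers
    )
    self._update_fun()
    ~~~~~~~~~~~~~~~~^^
    self.f = self.fun_wrapped(xp_copy(self.x))
             ~~~~~~~~~~~~~~~~^^^^^^^^^^^^^^^^^
    return np.atleast_1d(self.fun(x))
                         ~~~~~~~~^^^
    return self.f(x, *self.args, **self.kwargs)
           ~~~~~~^^^^^^^^^^^^^^^^^^^^^^^^^^^^^^
  File "<stdin>", line 18, in f
ValueError: operands could not be broadcast together with shapes (4,2) (5,2)
```

Run:
```python
from h import *
from scipy.optimize import least_squares
t=dict(np.load("top0.npz"));s=dict(np.load("side0.npz"))
k=np.array([[292.2,203.76],[317,202.2],[342.1,200.4],[367.6,198.6]])
ct=np.array([[240,160],[414,149],[418,224],[244,234]],float)
ks=np.array([[314,256],[327,239],[338,223],[349,208]],float)
def f(p,obs):
    return np.vstack([proj(desk(p,L),c)-u for L,c,u in obs]).ravel()
for nm,o in(("all top",[(K,t,k),(C,t,ct)]),("topkeys",[(K,t,k)]),("rim",[(C,t,ct)]),("side",[(K,s,ks)])):
    R=least_squares(f,[.48,.03,.1],args=(o,));print(nm,R.x.round(4),np.round(R.fun.reshape(-1,2),1).tolist())
    print(desk(R.x,K)[:,:2].round(4).tolist())
```

```text
all top [0.551  0.0511 0.0896] [[-0.6, -0.2], [-0.3, -0.1], [-0.1, 0.1], [-0.2, 0.4], [0.6, -0.0], [-0.4, 0.1], [0.8, -0.2], [0.3, -0.1]]
[[0.5244, 0.1241], [0.5289, 0.0743], [0.5333, 0.0245], [0.5378, -0.0253]]
topkeys [0.5511 0.0507 0.0985] [[-0.3, 0.1], [0.1, -0.1], [0.2, -0.0], [0.1, 0.0]]
[[0.5239, 0.1234], [0.5288, 0.0736], [0.5337, 0.0239], [0.5386, -0.0259]]
rim [0.5509 0.0518 0.0884] [[0.3, -0.1], [-0.7, 0.2], [0.4, -0.0], [-0.0, -0.1]]
[[0.5243, 0.1247], [0.5288, 0.0749], [0.5332, 0.0251], [0.5376, -0.0247]]
side [0.5462 0.0572 0.1075] [[0.4, -0.2], [-0.5, 0.0], [0.1, 0.2], [0.0, 0.1]]
[[0.5182, 0.1296], [0.5236, 0.0799], [0.529, 0.0302], [0.5343, -0.0195]]
```

Call:
apply_moves(deltas=[[255, 2.08, 3.28, 0, 0, 0, -0.011], [255, 2.08, 3.28, 0, 0, 0, -0.011], [255, 2.08, 3.28, 0, 0, 0, -0.011], [255, 2.08, 3.28, 0, 0, 0, -0.011], [255, 2.08, 3.28, 0, 0, 0, -0.011], [255, 2.08, 3.28, 0, 0, 0, -0.011], [255, 2.08, 3.28, 0, 0, 0, -0.011], [255, 2.08, 3.28, 0, 0, 0, -0.011], [255, 2.08, 3.28, 0, 0, 0, -0.011]], grip_force=10)

```text
time_s: 1.0
ee_pos: [0.3432, -0.2308, 0.2304]
eef_rot: [-3.142, 0.0, 0.187]
force: [0.9, 0.2, 0.5]
grip_width: 0.0258
grip_force: 0.0
```

Call:
apply_moves(deltas=[[255, 2.08, 3.28, 0, 0, 0, -0.011], [255, 2.08, 3.28, 0, 0, 0, -0.011], [255, 2.08, 3.28, 0, 0, 0, -0.011], [255, 2.08, 3.28, 0, 0, 0, -0.011], [255, 2.08, 3.28, 0, 0, 0, -0.011], [255, 2.08, 3.28, 0, 0, 0, -0.011], [255, 2.08, 3.28, 0, 0, 0, -0.011], [255, 2.08, 3.28, 0, 0, 0, -0.011], [255, 2.08, 3.28, 0, 0, 0, -0.011], [255, 0, 0, 0, 0, 0, 0]])

```text
time_s: 2.0
ee_pos: [0.531, 0.0659, 0.2296]
eef_rot: [-3.141, 0.001, 0.092]
force: [0.7, -0.9, 1.2]
grip_width: 0.0005
grip_force: 0.0
```

Run:
```python
from station import ctrl
import cv2,numpy as np
o=ctrl.get_obs();c=ctrl.camera("wrist");cv2.imwrite("pics/w1.png",c["img"][:,:,::-1])
np.savez("w1.npz",ee=o["ee_pos"],rot=o["eef_rot"],**c);print(o["time_s"],o["ee_pos"],o["eef_rot"],o["force"],o["grip_width"],c["hand_eye"],ctrl.tip_reach)
```

```text
2.0 [0.53103235 0.06591231 0.22964665] [-3.14111110e+00  8.21082632e-04  9.16146952e-02] [ 0.66816907 -0.89671309  1.17763501] 0.0005018267089438476 [[-4.89799156e-04  9.61466401e-01  2.74922024e-01  7.97519941e-02]
 [ 9.99999580e-01  2.58071745e-04  8.79055217e-04 -7.87438402e-04]
 [ 7.74232450e-04  2.74922339e-01 -9.61466124e-01 -1.54949068e-01]
 [ 0.00000000e+00  0.00000000e+00  0.00000000e+00  1.00000000e+00]] 0.025
```

View pics/w1.png

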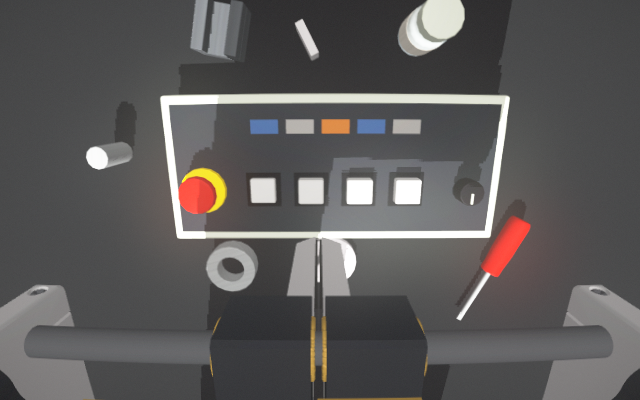

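The wrist view shows the stop at (203,195), keys at (263,190), (311,190), (359,190) and (407,190), and the rim quad (163,98)-(508,97)-(491,236)-(178,236). The closed fingertips are at (320,238).

```bash
cat >> h.py <<'E'
from scipy.spatial.transform import Rotation as Ro
def wpose(w):
    T=np.eye(4);T[:3,:3]=Ro.from_euler("xyz",w["rot"]).as_matrix();T[:3,3]=w["ee"];return T@w["hand_eye"]
E
python3 - <<'E'
from h import *
from scipy.optimize import least_squares
w=dict(np.load("w1.npz"));t=dict(np.load("top0.npz"));s=dict(np.load("side0.npz"));P=wpose(w)
g=cv2.cvtColor(w["img"],cv2.COLOR_RGB2GRAY)
def blobs(g,x0,y0,x1,y1,th,mi):
    n,_,st,ce=cv2.connectedComponentsWithStats((g[y0:y1,x0:x1]>th).astype(np.uint8))
    return [(int(st[i,4]),st[i,:4].tolist(),(ce[i]+[x0,y0]).round(1).tolist()) for i in range(1,n) if st[i,4]>mi]
b=sorted(blobs(g,240,170,430,212,150,200),key=lambda b:b[2][0]);print(b)
kw=np.array([x[2] for x in b])
gs=cv2.cvtColor(s["img"],cv2.COLOR_RGB2GRAY)
print(blobs(gs,300,195,362,268,115,40))
m=np.zeros_like(g);m[85:245,155:515]=(g[85:245,155:515]>170)*255;m[230:245,280:365]=0
from h import C
cw=np.array([[163,97],[508,96],[491,237],[178,237]],float)
def f(p,obs):
    return np.vstack([proj(desk(p,L),c,q)-u for L,c,q,u in obs]).ravel()
for nm,o in(("wkeys",[(K,w,P,kw)]),("wrim",[(C,w,P,cw)])):
    R=least_squares(f,[.55,.05,.09],args=(o,));print(nm,R.x.round(4),np.round(R.fun.reshape(-1,2),1).tolist())
    print(desk(R.x,K)[:,:2].round(4).tolist())
print(proj([[*(w["ee"]-[0,0,.025])]],w,P))
E
```

```text
[(616, [10, 8, 26, 25], [262.7, 190.0]), (657, [58, 8, 26, 26], [310.7, 190.5]), (702, [106, 8, 27, 27], [359.2, 191.0]), (703, [153, 8, 29, 26], [406.9, 190.5])]
[(70, [0, 0, 15, 19], [306.7, 203.4]), (118, [42, 6, 14, 14], [348.4, 207.2]), (58, [2, 20, 11, 10], [306.6, 219.7]), (133, [30, 20, 15, 15], [337.0, 221.9]), (213, [33, 33, 29, 40], [347.3, 250.2]), (165, [18, 35, 17, 16], [325.9, 237.6]), (148, [6, 53, 17, 15], [313.7, 254.6]), (75, [56, 57, 6, 16], [359.0, 260.1])]
wkeys [0.552  0.0517 0.0872] [[-1.1, 0.2], [-0.2, -0.1], [0.2, -0.4], [1.2, 0.4]]
[[0.5255, 0.1247], [0.5299, 0.0748], [0.5343, 0.025], [0.5386, -0.0248]]
wrim [0.5509 0.0506 0.0943] [[-1.4, 0.1], [1.7, 0.7], [-0.6, -0.8], [0.3, 0.1]]
[[0.5239, 0.1233], [0.5286, 0.0736], [0.5333, 0.0238], [0.538, -0.026]]
[[319.80121484 250.77951371]]
```

Call:
apply_moves(deltas=[[255, -0.35, 2.9, 0, 0, 0, 0], [255, -0.3, 2.9, 0, 0, 0, 0], [255, 0, 0, -4.0, 0, 0, 0], [255, 0, 0, -4.0, 0, 0, 0], [255, 0, 0, -3.0, 0, 0, 0], [255, 0, 0, -2.0, 0, 0, 0], [255, 0, 0, -1.0, 0, 0, 0], [255, 0, 0, 0, 0, 0, 0], [255, 0, 0, 0, 0, 0, 0]])

```text
time_s: 2.95
ee_pos: [0.5239, 0.1206, 0.0915]
eef_rot: [-3.142, -0.001, 0.088]
force: [-0.4, -0.6, 0.3]
grip_width: 0.0005
grip_force: 0.0
```

Run:
```python
from station import ctrl
import cv2,numpy as np
c=ctrl.camera("side");cv2.imwrite("pics/s1.png",cv2.resize(c["img"][170:320,230:400],None,fx=3.5,fy=3.5)[:,:,::-1])
print([ctrl.get_obs()[k] for k in("ee_pos","force")])
```

```text
[array([0.52403019, 0.12068179, 0.09170549]), array([0.3334652 , 1.02899404, 0.16620791])]
```

View pics/s1.png

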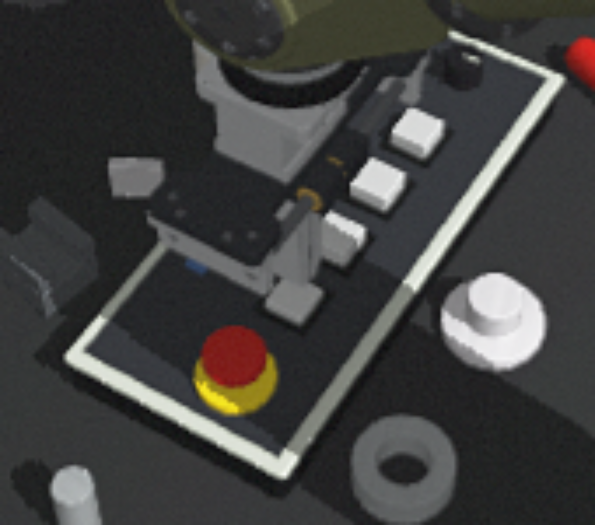

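The closed fingertips are above key 1, with nothing else close to them. I'll correct the offset and probe in small steps.

Call:
apply_moves(deltas=[[255, 0.05, 0.34, 0, 0, 0, 0], [255, 0, 0, -1.0, 0, 0, 0], [255, 0, 0, 0, 0, 0, 0], [255, 0, 0, 0, 0, 0, 0]])

```text
time_s: 3.4
ee_pos: [0.5238, 0.1243, 0.0802]
eef_rot: [3.142, 0.001, 0.089]
force: [0.3, -0.5, -0.4]
grip_width: 0.0004
grip_force: 0.0
```

Call:
apply_moves(deltas=[[255, 0, 0, -0.2, 0, 0, 0], [255, 0, 0, -0.1, 0, 0, 0], [255, 0, 0, -0.1, 0, 0, 0], [255, 0, 0, 0, 0, 0, 0]])

```text
time_s: 3.8
ee_pos: [0.5239, 0.1242, 0.0763]
eef_rot: [3.142, 0.0, 0.089]
force: [-0.1, -0.4, -0.3]
grip_width: 0.0005
grip_force: 0.0
```

Call:
apply_moves(deltas=[[255, 0, 0, 0, 0, 0, 0]])

```text
time_s: 3.9
ee_pos: [0.524, 0.1243, 0.0765]
eef_rot: [-3.142, -0.0, 0.089]
force: [-0.1, 0.1, -0.1]
grip_width: 0.0006
grip_force: 0.0
```

Call:
apply_moves(deltas=[[255, 0, 0, -0.1, 0, 0, 0], [255, 0, 0, 0, 0, 0, 0]])

```text
time_s: 4.1
ee_pos: [0.5239, 0.1242, 0.0753]
eef_rot: [3.142, 0.0, 0.089]
force: [-0.7, -0.6, -0.6]
grip_width: 0.0007
grip_force: 0.0
```

Call:
apply_moves(deltas=[[255, 0, 0, -0.05, 0, 0, 0], [255, 0, 0, 0, 0, 0, 0]])

```text
time_s: 4.3
ee_pos: [0.524, 0.1243, 0.0749]
eef_rot: [-3.142, 0.0, 0.089]
force: [0.1, 0.1, 0.9]
grip_width: 0.0006
grip_force: 0.0
```

Call:
apply_moves(deltas=[[255, 0, 0, -0.05, 0, 0, 0], [255, 0, 0, 0, 0, 0, 0]])

```text
time_s: 4.5
ee_pos: [0.524, 0.1243, 0.0744]
eef_rot: [-3.142, -0.0, 0.089]
force: [0.4, 0.1, 0.0]
grip_width: 0.0005
grip_force: 0.0
```

Call:
apply_moves(deltas=[[255, 0, 0, -0.03, 0, 0, 0], [255, 0, 0, 0, 0, 0, 0]])

```text
time_s: 4.7
ee_pos: [0.524, 0.1243, 0.0743]
eef_rot: [-3.142, -0.0, 0.089]
force: [-0.7, -1.0, 2.9]
grip_width: 0.0005
grip_force: 1.6
```

Call:
apply_moves(deltas=[[255, 0, 0, -0.03, 0, 0, 0], [255, 0, 0, 0, 0, 0, 0]])

```text
time_s: 4.9
ee_pos: [0.524, 0.1243, 0.0741]
eef_rot: [-3.142, -0.0, 0.089]
force: [-1.8, -0.4, 5.4]
grip_width: 0.0002
grip_force: 2.7
```

Key 1 has no contact until the 9 mm height, then goes rigid at about 12 N/mm, so it looks latched. I'll tap the others too.

Call:
apply_moves(deltas=[[255, 0, 0, 0.5, 0, 0, 0], [255, 0, 0, 1.6, 0, 0, 0], [255, 0.23, -2.5, 0, 0, 0, 0], [255, 0.25, -2.5, 0, 0, 0, 0], [255, 0, 0, 0, 0, 0, 0], [255, 0, 0, -1.3, 0, 0, 0], [255, 0, 0, 0, 0, 0, 0], [255, 0, 0, 0, 0, 0, 0]])

```text
time_s: 5.7
ee_pos: [0.5284, 0.075, 0.0812]
eef_rot: [-3.141, 0.001, 0.09]
force: [0.4, -1.3, 0.5]
grip_width: 0.0005
grip_force: 0.0
```

Call:
apply_moves(deltas=[[255, 0, 0, -0.1, 0, 0, 0], [255, 0, 0, -0.1, 0, 0, 0], [255, 0, 0, -0.1, 0, 0, 0], [255, 0, 0, 0, 0, 0, 0]])

```text
time_s: 6.1
ee_pos: [0.5288, 0.0745, 0.0789]
eef_rot: [-3.141, -0.0, 0.089]
force: [-0.6, 0.9, 1.7]
grip_width: 0.0003
grip_force: 1.0
```

Contact at the up height. I'll go a little further to check that it gives.

Call:
apply_moves(deltas=[[255, 0, 0, -0.1, 0, 0, 0], [255, 0, 0, -0.05, 0, 0, 0], [255, 0, 0, 0, 0, 0, 0]])

```text
time_s: 6.4
ee_pos: [0.5289, 0.0744, 0.0775]
eef_rot: [-3.141, -0.0, 0.089]
force: [-0.6, 2.3, 2.7]
grip_width: 0.0004
grip_force: 1.5
```

Call:
apply_moves(deltas=[[255, 0, 0, 0, 0, 0, 0]])

```text
time_s: 6.5
ee_pos: [0.5289, 0.0743, 0.0774]
eef_rot: [-3.141, -0.0, 0.089]
force: [-0.2, 2.4, 4.0]
grip_width: 0.0007
grip_force: 1.5
```

Call:
apply_moves(deltas=[[255, 0, 0, 0.5, 0, 0, 0], [255, 0, 0, 1.2, 0, 0, 0], [255, 0.23, -2.5, 0, 0, 0, 0], [255, 0.25, -2.5, 0, 0, 0, 0], [255, 0, 0, 0, 0, 0, 0], [255, 0, 0, -1.3, 0, 0, 0], [255, 0, 0, 0, 0, 0, 0], [255, 0, 0, 0, 0, 0, 0]])

```text
time_s: 7.3
ee_pos: [0.5332, 0.0249, 0.0809]
eef_rot: [-3.141, 0.001, 0.09]
force: [0.5, -0.4, 1.2]
grip_width: 0.0004
grip_force: 0.0
```

Call:
apply_moves(deltas=[[255, 0, 0, -0.15, 0, 0, 0], [255, 0, 0, -0.1, 0, 0, 0], [255, 0, 0, -0.1, 0, 0, 0], [255, 0, 0, 0, 0, 0, 0], [255, 0, 0, 0, 0, 0, 0]])

```text
time_s: 7.8
ee_pos: [0.5337, 0.0244, 0.0781]
eef_rot: [-3.141, -0.0, 0.089]
force: [-0.4, 1.6, 2.9]
grip_width: 0.0006
grip_force: 1.3
```

Call:
apply_moves(deltas=[[255, 0, 0, 0, 0, 0, 0]])

```text
time_s: 7.9
ee_pos: [0.5337, 0.0243, 0.078]
eef_rot: [-3.142, -0.0, 0.089]
force: [-0.9, 2.3, 2.4]
grip_width: 0.0004
grip_force: 1.3
```

Call:
apply_moves(deltas=[[255, 0, 0, 0.5, 0, 0, 0], [255, 0, 0, 1.2, 0, 0, 0], [255, 0.23, -2.5, 0, 0, 0, 0], [255, 0.25, -2.5, 0, 0, 0, 0], [255, 0, 0, 0, 0, 0, 0], [255, 0, 0, -1.3, 0, 0, 0], [255, 0, 0, 0, 0, 0, 0], [255, 0, 0, 0, 0, 0, 0]])

```text
time_s: 8.7
ee_pos: [0.538, -0.025, 0.0814]
eef_rot: [-3.141, 0.001, 0.09]
force: [0.3, -0.2, 0.3]
grip_width: 0.0008
grip_force: 0.0
```

Call:
apply_moves(deltas=[[255, 0, 0, -0.15, 0, 0, 0], [255, 0, 0, -0.1, 0, 0, 0], [255, 0, 0, -0.1, 0, 0, 0], [255, 0, 0, 0, 0, 0, 0], [255, 0, 0, 0, 0, 0, 0]])

```text
time_s: 9.2
ee_pos: [0.5385, -0.0256, 0.0785]
eef_rot: [-3.142, -0.0, 0.089]
force: [-0.5, 1.7, 2.4]
grip_width: 0.0005
grip_force: 1.2
```

Call:
apply_moves(deltas=[[255, 0, 0, 0, 0, 0, 0]])

```text
time_s: 9.3
ee_pos: [0.5385, -0.0257, 0.0785]
eef_rot: [-3.142, -0.0, 0.089]
force: [-0.2, 1.7, 2.2]
grip_width: 0.0005
grip_force: 1.2
```

Call:
apply_moves(deltas=[[255, 0, 0, -0.1, 0, 0, 0], [255, 0, 0, 0, 0, 0, 0]])

```text
time_s: 9.5
ee_pos: [0.5385, -0.0257, 0.0774]
eef_rot: [-3.142, -0.0, 0.089]
force: [-0.2, 2.2, 3.9]
grip_width: 0.0005
grip_force: 1.5
```

Call:
apply_moves(deltas=[[255, 0, 0, 0.5, 0, 0, 0], [255, 0, 0, 1.5, 0, 0, 0], [255, -0.24, 2.5, 0, 0, 0, 0], [255, -0.24, 2.5, 0, 0, 0, 0], [255, -0.24, 2.5, 0, 0, 0, 0], [255, -0.24, 2.5, 0, 0, 0, 0], [255, -0.24, 2.5, 0, 0, 0, 0], [255, -0.24, 2.5, 0, 0, 0, 0], [255, 0, 0, 0, 0, 0, 0], [255, 0, 0, 0, 0, 0, 0]])

```text
time_s: 10.5
ee_pos: [0.5239, 0.1242, 0.0974]
eef_rot: [3.141, 0.0, 0.09]
force: [-0.1, 0.4, -1.2]
grip_width: 0.0004
grip_force: 0.0
```

Keys 2–4 all stand at the up height and are springy, so key 1 is the latched one. I'll press it now.

Call:
apply_moves(deltas=[[255, 0, 0, -1.2, 0, 0, 0], [255, 0, 0, -0.6, 0, 0, 0], [255, 0, 0, 0, 0, 0, 0], [255, 0, 0, -0.3, 0, 0, 0], [255, 0, 0, -0.2, 0, 0, 0], [255, 0, 0, -0.15, 0, 0, 0], [255, 0, 0, -0.1, 0, 0, 0], [255, 0, 0, 0, 0, 0, 0], [255, 0, 0, 0, 0, 0, 0]])

```text
time_s: 11.4
ee_pos: [0.5241, 0.1241, 0.0724]
eef_rot: [3.141, -0.0, 0.089]
force: [-2.5, -3.1, 4.8]
grip_width: 0.0005
grip_force: 3.2
```

Call:
apply_moves(deltas=[[255, 0, 0, -0.1, 0, 0, 0], [255, 0, 0, -0.05, 0, 0, 0], [255, 0, 0, 0, 0, 0, 0]])

```text
time_s: 11.7
ee_pos: [0.5241, 0.1241, 0.0709]
eef_rot: [3.141, -0.0, 0.089]
force: [-2.5, -2.1, 7.9]
grip_width: 0.0005
grip_force: 3.7
```

Call:
apply_moves(deltas=[[255, 0, 0, -0.05, 0, 0, 0], [255, 0, 0, -0.05, 0, 0, 0], [255, 0, 0, 0, 0, 0, 0]])

```text
time_s: 12.0
ee_pos: [0.5241, 0.1241, 0.0702]
eef_rot: [3.141, -0.001, 0.089]
force: [-3.7, -2.9, 9.8]
grip_width: 0.0004
grip_force: 5.2
```

Call:
apply_moves(deltas=[[255, 0, 0, -0.05, 0, 0, 0], [255, 0, 0, 0, 0, 0, 0]])

```text
time_s: 12.2
ee_pos: [0.5242, 0.1241, 0.0701]
eef_rot: [3.141, -0.001, 0.089]
force: [-6.1, -2.9, 14.0]
grip_width: 0.0004
grip_force: 7.8
```

Call:
apply_moves(deltas=[[255, 0, 0, 0.4, 0, 0, 0], [255, 0, 0, 1, 0, 0, 0], [255, 0, 0, 3, 0, 0, 0], [255, 0, 0, 4, 0, 0, 0], [255, 0, 0, 4, 0, 0, 0], [255, 0, -3, 3, 0, 0, 0], [255, 0, -3, 0, 0, 0, 0], [255, 0, 0, 0, 0, 0, 0], [255, 0, 0, 0, 0, 0, 0]])

```text
time_s: 13.1
ee_pos: [0.5238, 0.0642, 0.2229]
eef_rot: [-3.141, 0.0, 0.088]
force: [0.4, 1.0, 0.6]
grip_width: 0.0005
grip_force: 0.0
```

Run:
```python
from station import ctrl
import cv2,numpy as np
o=ctrl.get_obs();w=ctrl.camera("wrist");c=ctrl.camera("side");print(o["ee_pos"],o["force"])
a=cv2.resize(c["img"][150:330,220:420],(400,360));b=cv2.resize(w["img"],(400,250));b=np.vstack([b,np.zeros((110,400,3),np.uint8)])
cv2.imwrite("pics/end.png",np.hstack([a,b])[:,:,::-1])
```

```text
[0.52383203 0.06417327 0.22292579] [0.37280564 1.0033391  0.58751924]
```

View pics/end.png

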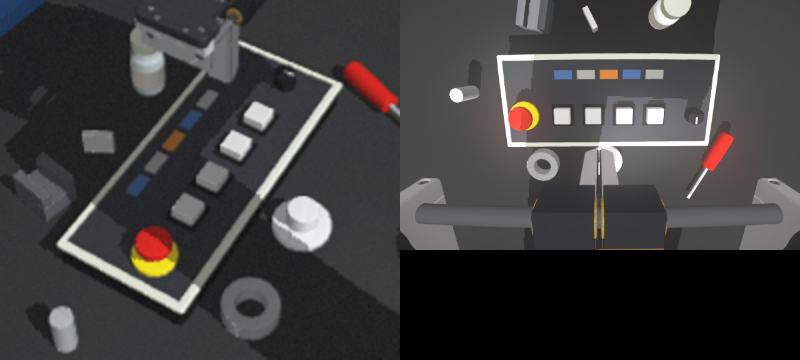

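The final picture shows all four keys standing, in the side half at (188,210), (212,177), (236,145) and (258,116). The loose things are where they were and the robot is clear of everything.

```bash
python3 -c "
from station import ctrl
print(ctrl.hand_in())"
```

```text
the job is handed in; nothing more can be done
None
```

I tapped all four keys in order from the stop-button end and found key 1, the one next to it, latched. I pressed it to its stop and let go, all four keys look up in the last picture, and the job is handed in.

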